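# Slide the loose bottle into the empty bottle guard

### The job

Two low U-shaped rod guards on the worktop are each meant for one bottle; one already has its bottle. Push the other long-neck bottle, which stands loose on the right, along the worktop into the empty guard until it stands against the guard's back rods, then draw the hand clear. Push low on its body so that it slides upright without tipping, never lift it off the worktop, and leave all the other things where they are.

Things in the scene. Friction and masses are not known exactly. Their poses are not given: they have to be found in the camera images.
- bottle: the loose long-neck bottle, brown, full, about 0.4 to 0.75 kg, 230 mm high; straight round body 61 mm in diameter up to about 130 mm, then a narrowing neck. It stands on the worktop, on the right. Origin: centre of its underside; z along its axis. Pushed at about 35 mm above the worktop it slides; pushed much higher it tips. It may stand leaning by up to 0.03 rad.
- empty_bay: empty guard: low U of 8 mm steel rod fixed to the worktop, two rods one over the other (centres 18, 50 mm up), no floor. Origin: on the worktop, midway between the sides. Mouth to its own -y (about the robot's right); bottles go in along +y. Inner faces: sides x = +-45 mm, back y = +35 mm; sides straight from y = +33 to -32 mm, then flared to x = +-61 mm at y = -56 mm. Bottle home: centre 5 mm beyond the origin.
- full_bay: the occupied guard, of the same make and sense as the empty one: same size, axes and origin. The two stand one nearer the robot and one farther away, in either order.
- stored_bottle: the bottle already standing in the occupied guard, same shape and size as the loose one; to be left alone. Origin: centre of its underside.
- salt_shaker: salt shaker, 40 mm wide and 81 mm high, loose, to be left alone, beside a fixed black box (80 mm high, front face about x = 0.73, y from -0.10 to 0.02, world) that carries a pen cup. Origin: centre of its underside.
- sauce_bottle: red squeeze bottle, 60 mm in diameter and 187 mm high, loose, farther back to the right, to be left alone. Origin: centre of its underside.
- sauce_cup: small dark open cup, 51 mm wide and 29 mm high, very light, loose, near the worktop's front edge, to be left alone. Origin: centre of its underside.
Things that resemble listed ones, but are neither listed nor needed, are in the scene too. Leave any green look-alike of the bottle alone.

How it is judged:
By the outcome, as a careful person would: the job done as asked, in the order asked, and still so for the second after the job is handed in, with the robot touching nothing.
It also fails if it takes over 67 s, if anything falls off the work surface, if the arm or the gripper's body presses on something with over 40 N, if the wrist force passes 120 N, or if a joint passes its speed limit or range.

### The arm

A 6-joint arm with a two-finger parallel gripper is mounted at the origin on a cart in front of the work surface, level with it; the furniture and walls round the work are solid. World frame = base frame: x ahead of the robot, y to its left, z up, the work surface at z = 0. Lengths are in mm, angles in degrees, forces in N, time in s.
With the tool pointing down it reaches from about 300 to 875 mm from the base axis. Payload 6.4 kg.
Tool frame: the origin (TCP) lies on the centre line of the jaws, within the pads' length; the fingertips stand 25 mm ahead of it and the grasp point (between the pads) lies 6 mm ahead of it; z points along the fingers, y is the line along which they close (so a half turn about z gives the same grasp; the last joint's range is limited). The gripper opens to 85 mm and grips with 20 to 120 N. Pads are 22 mm wide; open, the fingers measure 114 mm over their backs; the gripper's body (76 mm by 85 mm) begins 54 mm behind the grasp point. The pads swing forward as they close: fully open they stand 13 mm farther back than shut.
Start: joints at [-85.331, 10.359, 92.074, -0, 77.567, -11.82], TCP at [163.226, -551.361, 256.288] pointing down, gripper open.
Joint ranges: [-171.53, 171.53], [-51.25, 118.39], [17.06, 147.69], [-65.23, 245.23], [0, 150.52], [-178.68, 178.68]. Speed limits (degrees/s): [147.25, 147.25, 172.46, 180, 180, 180].

### API

Orientations are given as [roll, pitch, yaw] about the fixed x, y, z axes, in that order (R = Rz(yaw) Ry(pitch) Rx(roll)).
In Python, from workcell import r gives the robot as it stands.
- The arm moves only by the shell command python3 -m creep 'ROWS'. ROWS is JSON, a list of rows, each a list of 3 entries, a list of its own where there are three numbers: the closure, from 0 (fully open) to 1 (shut), then the shift along the tool's x, y, z in mm, then the turn, a rotation vector about the tool's x, y, z in degrees. In form: [[grip, [tx, ty, tz], [ax, ay, az]], ...]. A call has 1 to 10 rows; each row is the pose to reach, as a shift and turn from the pose commanded when the call began, along the tool's axes at that moment; what a row does not reach only later rows make up. A row lasts 1/8 s, in which the tool goes at most 62.5 mm and 10.7 degrees, less where a joint would pass 70% of its speed; a pose out of reach is approached as far as the arm can. A call with a gripper value outside its range is refused whole. The fingers move at their own pace and stop on an object; the grip force is fixed at half the most. Time passes only in rows, so rows that repeat a pose let the fingers close. It gives the time, the measured TCP pose, the force, the opening and the grip force at its end, in the units of the state.
- r.state(): the state, without advancing time (a new reading comes with each control period).
- r.snapshot(name): name is "scene" or "top" or "wrist"; returns a dict with "pixels" (480x640x3 uint8, red, green, blue), "depth" (480x640 float32, mm along the optical axis (not along the pixel's ray), 0 where there is no reading), "fx", "fy", "cx", "cy" (pixels), "origin" and "rotation" of the camera in the world; the wrist camera has in their place "hand_eye" (4x4, takes a point from camera to tool coordinates, whose origin is the TCP and whose axes are the flange's). Camera axes: x right, y down, z forward; pixel columns grow to the right and rows downward; lengths in mm; the calibration is good to about 2 mm. A picture is of the moment at which its call begins: read the wrist's pose just before it.
- r.job_done(): hands the job in; it is judged then, once.
The state is a dict: "time": time; "joint_positions": joint angles; "qvel": joint speeds; "joint_efforts": joint torques, N m; "eef_pos": TCP position; "orientation": TCP orientation; "force": force on the tool from outside, world axes, zero at the start; "wrist_torque": the same for the moment, N m; "opening": finger opening in mm; "finger_force": force on a finger pad.
Only numpy, scipy, OpenCV 4.12 (cv2) and the standard library are available. Lean on these libraries where they do the work, as an engineer would, in place of code of your own. Each camera call takes 0.05 s, during which the arm holds its last target. There are 200 camera calls.

## Working session

There is one attempt and no reset: what is moved stays moved. The work goes in short steps, Python scripts to look and compute and a shell command to move; the robot and the scene stay as the last step left them, time stands still between calls to the robot, and variables do not carry over. Pictures are saved under pics/ and viewed, at most 10 in all, crops included, and the job is handed in when it is done.

```bash
mkdir -p pics; ls
cat > h.py <<'E'
import numpy as np, cv2
from workcell import r
def cloud(s):
    d=s["depth"]; v,u=np.indices(d.shape)
    p=np.stack([(u-s["cx"])*d/s["fx"],(v-s["cy"])*d/s["fy"],d],-1)
    w=p@np.array(s["rotation"]).T+np.array(s["origin"])
    w[d<=0]=np.nan
    return w
E
python3 - <<'E'
from h import *
print(r.state())
for n in("scene","top"):
    s=r.snapshot(n); cv2.imwrite(f"pics/{n}1.png",s["pixels"][:,:,::-1]); np.save(n+"_c.npy",cloud(s)); np.save(n+"_p.npy",s["pixels"]); print(n,s["origin"])
E
```

```text
pics
{'time': 0.0, 'joint_positions': array([-8.53301843e+01,  1.04010726e+01,  9.21330021e+01,  1.48093201e-04,
        7.75676513e+01, -1.18193969e+01]), 'qvel': array([ 0.01865116, -0.08290766,  0.0353379 , -0.02490823, -0.06413926,
        0.00663812]), 'joint_efforts': array([-1.36809426e-04, -4.44873655e+01, -3.51342165e+01, -3.00926122e-04,
        9.02534433e-03,  1.01703998e-05]), 'eef_pos': array([ 163.1862386 , -550.81543001,  255.38082285]), 'orientation': array([-1.79900460e+02, -2.09777568e-02,  1.64891623e+01]), 'force': array([-0.56189696, -0.4604243 , -0.64920179]), 'wrist_torque': array([-0.02693727, -0.03915726,  0.02633533]), 'finger_force': 0.0, 'opening': 85.35443722784375}Traceback (most recent call last):
  File "<stdin>", line 4, in <module>
  File "h.py", line 6, in cloud
    w=p@np.array(s["rotation"]).T+np.array(s["origin"])
      ~~~~~~~~~~~~~~~~~~~~~~~~~~~^~~~~~~~~~~~~~~~~~~~~~
ValueError: operands could not be broadcast together with shapes (480,640) (3,)
```

View pics/scene1.png

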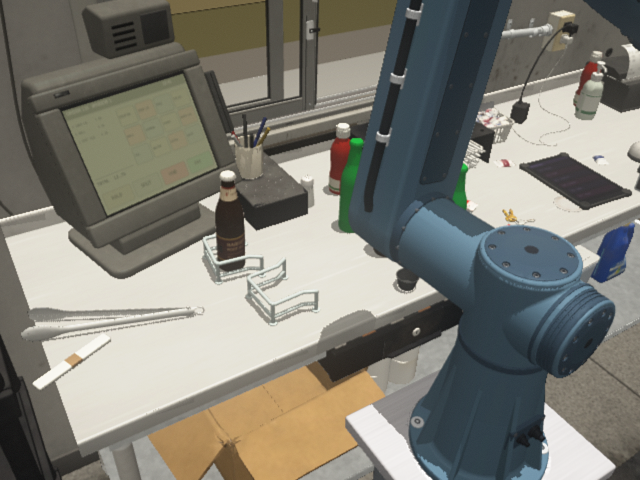

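The scene view shows the stored bottle in the far guard (230,250) and the empty guard nearer (285,290). Two green look-alikes stand at about (355,190) and (460,185), and the arm hides the loose bottle. "rotation" is not a 3x3 matrix, so I'll check its form.

```bash
python3 - <<'E'
s=open('h.py').read()
s=s.replace('np.array(s["rotation"]).T','R(s["rotation"]).T').replace('def cloud','from scipy.spatial.transform import Rotation as Ro\ndef R(e):\n    return Ro.from_euler("xyz",e,degrees=True).as_matrix()\ndef cloud',1)
open('h.py','w').write(s)
E
python3 - <<'E'
from h import *
for n in("scene","top"):
    s=r.snapshot(n); cv2.imwrite(f"pics/{n}2.png",s["pixels"][:,:,::-1]); c=cloud(s); np.save(n+"_c.npy",c); np.save(n+"_p.npy",s["pixels"]); print(n,s["origin"],s["rotation"])
    if n=="scene": print(c[400//1-90,150],c[290,200],c[262,230])
    else:
        for v in range(80,480,80): print([c[v,u].round().tolist() for u in range(80,640,120)])
E
```

```text
scene [-382.08307364  565.55735708  849.42545488] [-126.43716216   -1.18580668 -121.40789481]
[549.25478424 358.24666975  13.59209655] [569.66137206 244.86060741   1.54124353] [569.80850992 172.98229662  47.68650653]
top [351.10926392   9.48333979 878.21173296] [-164.8117547     0.35163575 -103.03348974]
[[nan, nan, nan], [794.0, 90.0, 246.0], [911.0, -112.0, -1.0], [836.0, -331.0, 35.0], [751.0, -511.0, 99.0]]
[[731.0, 288.0, 206.0], [727.0, 128.0, 133.0], [711.0, -67.0, 71.0], [627.0, -239.0, 163.0], [638.0, -516.0, 1.0]]
[[688.0, 389.0, -0.0], [593.0, 149.0, 139.0], [588.0, -38.0, -1.0], [490.0, -182.0, 230.0], [490.0, -464.0, -3.0]]
[[538.0, 395.0, 20.0], [495.0, 200.0, -2.0], [447.0, -5.0, -0.0], [400.0, -209.0, -2.0], [353.0, -413.0, -1.0]]
[[408.0, 418.0, -1.0], [363.0, 221.0, 0.0], [282.0, 41.0, -905.0], [191.0, -356.0, -903.0], [101.0, -748.0, -892.0]]
```

View pics/top2.png

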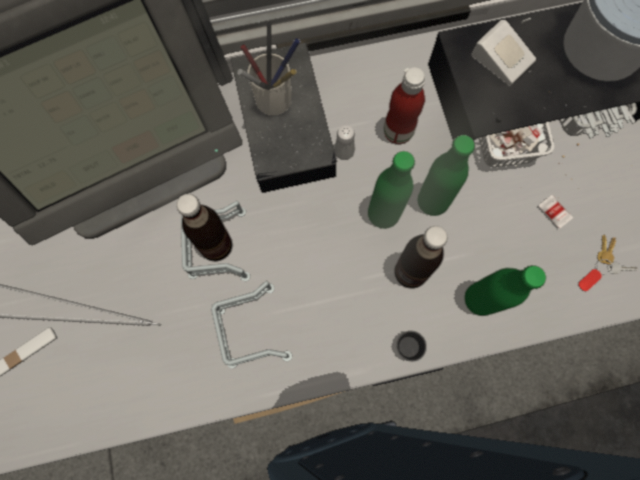

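The top view shows the loose brown bottle with its base at about (412,275) and cap at (435,237). The empty guard spans (215-290, 285-362), with its mouth toward image right. The cup is at (410,346), and the greens are at (388,200), (440,185) and (500,292).

Run:
```python
from h import *
from scipy.optimize import least_squares
c=np.load("top_c.npy")
def sel(c,u0,u1,v0,v1,z0,z1):
    p=c[v0:v1,u0:u1].reshape(-1,3); return p[(p[:,2]>z0)&(p[:,2]<z1)]
def circ(p,rad):
    f=least_squares(lambda q:np.hypot(*(p[:,:2]-q).T)-rad,p[:,:2].mean(0)+[8,0],loss="soft_l1"); return f.x.round(1),np.abs(f.fun).mean().round(2),len(p)
b=sel(c,390,448,225,290,15,120)
for z in(15,50,85): print("bottle",z,circ(b[(b[:,2]>z)&(b[:,2]<z+35)],30.5))
k=sel(c,425,450,225,250,222,240); print("cap",k[:,:2].mean(0),k[:,2].max(),len(k))
q=sel(c,390,430,330,362,18,35); print("cup",q.min(0),q.max(0))
for nm,bx in (("g1",(365,415,165,228)),("g2",(418,470,150,216)),("g3",(462,535,262,318)),("red",(382,420,90,145))):
    p=sel(c,*bx,20,110); print(nm,circ(p,30.5))
for nm in("top","scene"):
    cc=np.load(nm+"_c.npy"); p=cc.reshape(-1,3)
    p=p[(p[:,2]>8)&(p[:,2]<62)&(p[:,0]>370)&(p[:,0]<545)&(p[:,1]>40)&(p[:,1]<190)]
    print(nm,len(p))
    # U centreline model: inner + 4mm
    L=np.array([[65,-56],[49,-32],[49,39],[-49,39],[-49,-32],[-65,-56]],float)
    P=np.concatenate([np.linspace(L[i],L[i+1],80) for i in range(5)])
    from scipy.spatial import cKDTree
    t=cKDTree(P)
    def res(x,p=p):
        a=np.radians(x[2]);d=p[:,:2]-x[:2];l=np.c_[d[:,0]*np.cos(a)+d[:,1]*np.sin(a),-d[:,0]*np.sin(a)+d[:,1]*np.cos(a)]
        return np.maximum(t.query(l)[0]-3,0)
    best=min((least_squares(res,[p[:,0].mean(),p[:,1].mean(),a],loss="soft_l1",f_scale=3,diff_step=1e-4) for a in(-20,-10,0,10,20)),key=lambda f:f.cost)
    print(best.x.round(1),best.fun.mean())
```

```text
bottle 15 (array([ 494.3, -182.2]), np.float64(1.71), 158)
bottle 50 (array([ 494.8, -181.9]), np.float64(0.25), 189)
bottle 85 (array([ 495.6, -181.9]), np.float64(0.28), 221)
cap [ 496.31929053 -179.52925764] 231.71060209505856 418
cup [ 343.64749592 -168.77770568   18.04552808] [ 393.47190069 -118.71929762   34.0524526 ]
g1 (array([ 612.3, -164.9]), np.float64(0.51), 620)
g2 (array([ 615.4, -259. ]), np.float64(0.5), 712)
g3 (array([ 418. , -289.7]), np.float64(0.44), 670)
red (array([ 768.7, -235.3]), np.float64(1.15), 802)
top 1354
[458.7 121.    2.3] 0.2028596348154099
scene 1125
[457.1 124.1   2.4] 0.30348204836901005
```

```bash
cat >> h.py <<'E'
def Rt(az,tilt):
    a,t=np.radians([az,tilt]); d=np.array([np.cos(a),np.sin(a),0]); z=np.sin(t)*d-np.cos(t)*np.array([0,0,1])
    y=np.array([d[1],-d[0],0]); return np.c_[np.cross(y,z),y,z]
def go(p,az,tilt,p0=None,o0=None):
    s=r.state(); p0=s["eef_pos"] if p0 is None else np.array(p0); R0=R(s["orientation"] if o0 is None else o0)
    return (R0.T@(np.array(p)-p0)).round(1).tolist(), Ro.from_matrix(R0.T@Rt(az,tilt)).as_rotvec(degrees=True).round(1).tolist()
E
python3 - <<'E'
from h import *
a=([163.2,-551.4,256.3],[-180,0,16.49])
print(go([163.2,-551.4,420],96.7,40,*a)); print(go([515,-300,420],96.7,40,*a))
E
```

```text
([0.0, -0.0, -163.7], [27.9, 33.1, -76.7])
([408.7, -141.2, -163.7], [27.9, 33.1, -76.7])
```

```bash
python3 -m creep '[[0.6,[0,0,-60],[0,0,0]],[0.6,[0,0,-120],[0,0,0]],[0.6,[0,0,-164],[3,4,-9]],[0.6,[50,-17,-164],[6,7,-18]],[0.6,[100,-34,-164],[9,11,-27]],[0.6,[160,-55,-164],[12,15,-36]],[0.6,[220,-76,-164],[15,18,-45]],[0.6,[280,-97,-164],[18,22,-54]],[0.6,[340,-118,-164],[21,26,-63]],[0.6,[400,-140,-164],[25,30,-72]]]'
python3 - <<'E'
from h import *
s=r.state(); print(s["joint_positions"].round(1),s["eef_pos"],s["orientation"],s["opening"]); print(go([515,-300,420],96.7,40))
E
```

```text
time: 1.4
eef_pos: [503.7, -305.8, 420.3]
orientation: [-178.3, -36.5, 90.9]
force: [-0.2, -0.3, 0.8]
opening: 34.1
finger_force: 0.0
[-52.6  23.7  63.3  23.  122.5 -46.7] [ 503.65459178 -305.84583727  420.28948581] [-178.28036586  -36.51119217   90.88021158] 34.13859046182396
([4.4, 11.5, 3.3], [1.9, 3.4, -4.6])
```

Run:
```python
from h import *
print(r.snapshot("wrist")["hand_eye"])
for z in (420,300,200,100,44): print(z,go([503.5,-258.5,z],96.7,40))
```

```text
[[-1.32142413e-04 -9.47295869e-01 -3.20359985e-01  8.29122220e+01]
 [ 9.99999965e-01 -5.17928952e-05 -2.59330805e-04  4.35947444e-02]
 [ 2.29070629e-04 -3.20360008e-01  9.47295842e-01 -1.16964141e+02]
 [ 0.00000000e+00  0.00000000e+00  0.00000000e+00  1.00000000e+00]]
420 ([35.1, -3.3, 23.8], [1.6, 2.9, -3.9])
300 ([-37.2, -0.7, 119.6], [1.6, 2.9, -3.9])
200 ([-97.4, 1.5, 199.4], [1.6, 2.9, -3.9])
100 ([-157.5, 3.6, 279.2], [1.6, 2.9, -3.9])
44 ([-191.2, 4.8, 323.9], [1.6, 2.9, -3.9])
```

Run:
```python
from h import *
for z in (420,300,250): print(z,go([503.5,-258.5,z],96.7,45))
```

```text
420 ([35.1, -3.3, 23.8], [1.7, 7.9, -3.9])
300 ([-37.2, -0.7, 119.6], [1.7, 7.9, -3.9])
250 ([-67.3, 0.4, 159.5], [1.7, 7.9, -3.9])
```

```bash
python3 -m creep '[[0.6,[35,-3,24],[1.7,7.9,-3.9]],[0.6,[0,-2,71],[1.7,7.9,-3.9]],[0.6,[-37,-1,120],[1.7,7.9,-3.9]],[0.6,[-67,0,160],[1.7,7.9,-3.9]],[0.6,[-67,0,160],[1.7,7.9,-3.9]]]'
python3 - <<'E'
from h import *
s=r.state(); print(s["joint_positions"].round(1))
for z in (180,110,42): print(z,go([503.5,-258.5,z],96.7,45))
w=r.snapshot("wrist"); t=r.snapshot("scene")
cv2.imwrite("pics/w3.png",np.hstack([cv2.resize(x["pixels"],(400,300)) for x in (w,t)])[:,:,::-1])
E
```

```text
time: 2.08
eef_pos: [495.5, -264.5, 248.0]
orientation: [-179.2, -44.8, 95.2]
force: [0.2, 0.7, 0.4]
opening: 34.4
finger_force: 0.0
[-51.9  30.7  76.5  23.5 111.2 -56.5]
180 ([-44.2, 9.2, 51.8], [0.3, 0.2, -1.1])
110 ([-93.5, 9.9, 101.4], [0.3, 0.2, -1.1])
42 ([-141.4, 10.6, 149.7], [0.3, 0.2, -1.1])
```

View pics/w3.png

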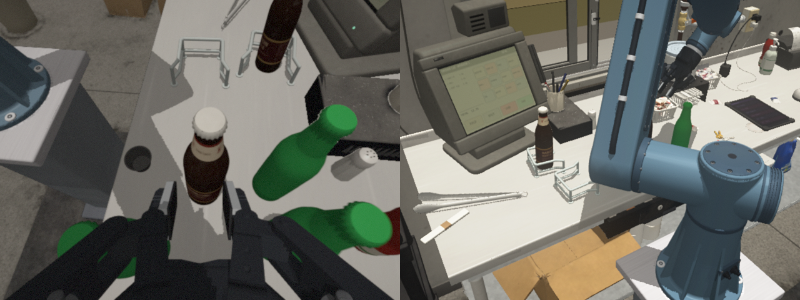

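The left picture (wrist view) shows the fingers bracketing the loose bottle at (207,150), with the empty guard ahead at (200,60). A green look-alike sits at lower left near the knuckle, so I'll descend slightly to its right.

Run:
```python
from h import *
for z in (210,160,110,42): print(z,go([510,-248,z],96.7,45,[497,-262,249],None))
```

```text
210 ([-18.2, 14.5, 36.7], [0.5, 0.6, -0.8])
160 ([-53.2, 14.6, 72.4], [0.5, 0.6, -0.8])
110 ([-88.1, 14.8, 108.2], [0.5, 0.6, -0.8])
42 ([-135.7, 15.1, 156.8], [0.5, 0.6, -0.8])
```

```bash
python3 -m creep '[[0.6,[-18,14,37],[0.5,0.6,-0.8]],[0.6,[-36,14,55],[0.5,0.6,-0.8]],[0.6,[-53,15,72],[0.5,0.6,-0.8]],[0.6,[-71,15,90],[0.5,0.6,-0.8]],[0.6,[-88,15,108],[0.5,0.6,-0.8]],[0.6,[-88,15,108],[0.5,0.6,-0.8]]]'
python3 - <<'E'
from h import *
s=r.state(); print(s["joint_positions"].round(1))
for z in (80,42): print(z,go([510,-248,z],96.7,45))
w=r.snapshot("wrist"); t=r.snapshot("top")
cv2.imwrite("pics/w4.png",np.hstack([cv2.resize(x["pixels"],(400,300)) for x in (w,t)])[:,:,::-1])
E
```

```text
time: 2.92
eef_pos: [509.0, -251.2, 110.6]
orientation: [-179.7, -45.2, 96.4]
force: [-0.3, 0.4, -0.3]
opening: 34.4
finger_force: 0.0
[-50.3  40.9  78.4  23.  100.  -61. ]
80 ([-19.5, 1.5, 23.8], [-0.1, -0.2, -0.2])
42 ([-46.5, 1.6, 50.6], [-0.1, -0.2, -0.2])
```

View pics/w4.png

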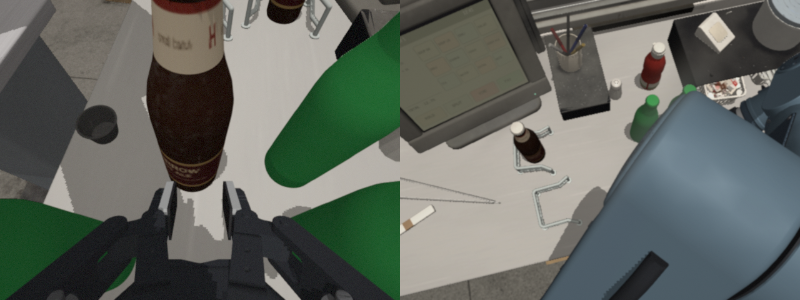

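The wrist view shows the bottle foot at (195,185), just ahead of the finger gap at (200,200). Both greens, at (30,240) and (370,220), lie outside the knuckles. Continuing down.

```bash
python3 -m creep '[[0.6,[-15,1,17],[0,0,0]],[0.6,[-30,1.5,34],[0,0,0]],[0.6,[-46,1.5,50],[0,0,0]],[0.6,[-46,1.5,50],[0,0,0]]]'
python3 - <<'E'
from h import *
print(go([501,-236,42],96.7,45)); print(go([457.8+.117*46,127-46,42],96.7,45))
w=r.snapshot("wrist")
s=r.state();T=np.eye(4);T[:3,:3]=R(s["orientation"]);T[:3,3]=s["eef_pos"];M=T@w["hand_eye"]
w["origin"]=M[:3,3];d=w["depth"];v,u=np.indices(d.shape)
c=np.stack([(u-w["cx"])*d/w["fx"],(v-w["cy"])*d/w["fy"],d],-1)@M[:3,:3].T+M[:3,3];c=c.reshape(-1,3)
k=(d.ravel()>0)&(c[:,2]>15)&(c[:,2]<110)
for n,q,rad in(("b",(494.5,-182),38),("g3",(418,-289.7),38),("g2",(615,-259),38)):
    p=c[k&(np.hypot(c[:,0]-q[0],c[:,1]-q[1])<rad)]; print(n,len(p),p.min(0).round() if len(p) else 0,p.max(0).round() if len(p) else 0)
E
```

```text
time: 3.52
eef_pos: [510.0, -247.8, 42.4]
orientation: [-179.7, -45.2, 96.4]
force: [-0.1, 0.1, 1.2]
opening: 34.0
finger_force: 0.0
([8.6, -7.6, 9.3], [-0.1, -0.2, -0.2])
([233.6, -8.4, 235.9], [-0.1, -0.2, -0.2])
b 15307 [ 467. -213.   15.] [ 525. -183.  110.]
g3 14599 [ 418. -295.   15.] [ 456. -259.  104.]
g2 16794 [ 582. -279.   15.] [ 604. -230.  105.]
```

```bash
python3 -m creep '[[0.6,[4,-4,4.5],[0,0,0]],[0.6,[8.5,-7.6,9],[0,0,0]],[0.6,[11,-7.6,11.5],[0,0,0]],[0.6,[13.5,-7.6,14],[0,0,0]],[0.6,[16,-7.6,16.5],[0,0,0]],[0.6,[19,-7.6,19.5],[0,0,0]],[0.6,[23,-7.6,23.5],[0,0,0]],[0.6,[27,-7.7,27.5],[0,0,0]],[0.6,[32,-7.7,32.5],[0,0,0]],[0.6,[37,-7.7,37.5],[0,0,0]]]'
cat >> h.py <<'E'
def look(name=None):
    s=r.state(); w=r.snapshot("wrist"); T=np.eye(4);T[:3,:3]=R(s["orientation"]);T[:3,3]=s["eef_pos"];M=T@w["hand_eye"]
    d=w["depth"];v,u=np.indices(d.shape)
    c=np.stack([(u-w["cx"])*d/w["fx"],(v-w["cy"])*d/w["fy"],d],-1)@M[:3,:3].T+M[:3,3]
    if name: cv2.imwrite(name,w["pixels"][:,:,::-1])
    px=w["pixels"].astype(int).sum(-1)
    from scipy.optimize import least_squares
    g=s["eef_pos"]+48*np.array([-.117,.993,0]); g=g[:2]
    for a,b in((50,75),(85,115)):
        k=(d>0)&(c[...,2]>a)&(c[...,2]<b)&(np.hypot(c[...,0]-g[0],c[...,1]-g[1])<42)
        p=c[k]; f=least_squares(lambda q:np.hypot(*(p[:,:2]-q).T)-30.5,g,loss="soft_l1")
        print("bottle z",a,f.x.round(1),np.abs(f.fun).mean().round(2),len(p))
    print("tcp",s["eef_pos"].round(1),"F",s["force"].round(1))
E
python3 -c "
from h import *
look('pics/w5.png')
print(go([457.8+.117*47,127-47,42],96.7,45))"
```

```text
time: 4.82
eef_pos: [497.9, -197.8, 45.0]
orientation: [180.0, -44.9, 96.6]
force: [2.2, -5.6, 2.8]
opening: 34.4
finger_force: 2.8
bottle z 50 [ 492.7 -150.2] 0.29 2663
bottle z 85 [ 493.2 -149.1] 0.27 7965
tcp [ 497.9 -197.8   45. ] F [ 2.2 -5.6  2.8]
([195.2, -2.2, 199.2], [0.1, 0.0, -0.0])
```

View pics/w5.png

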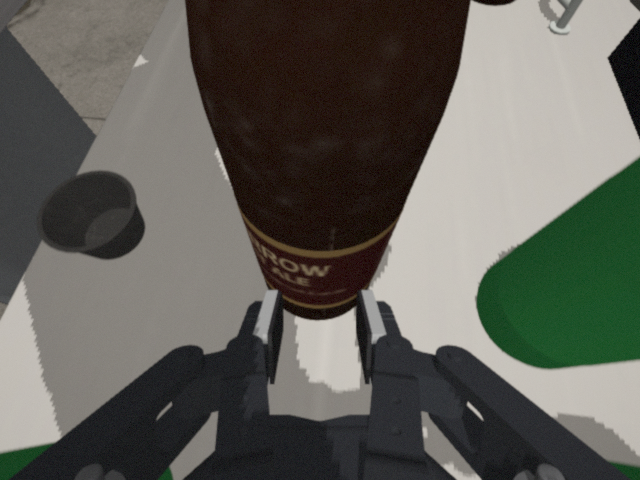

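The bottle is upright and centred between the fingertips at (318,300). The cup at (95,215) and the green at (560,300) are clear. Pushing on.

```bash
python3 -m creep '[[0.6,[5,0,6],[0,0,0]],[0.6,[12,0,14],[0,0,0]],[0.6,[20,0,22.5],[0,0,0]],[0.6,[28,-0.3,31],[0,0,0]],[0.6,[36,-0.4,39],[0,0,0]],[0.6,[44,-0.5,47],[0,0,0]],[0.6,[52,-0.6,55],[0,0,0]],[0.6,[60,-0.7,63],[0,0,0]],[0.6,[68,-0.8,71],[0,0,0]],[0.6,[76,-0.9,79],[0,0,0]]]'; python3 -c "
from h import *
look()
print(go([457.8+.117*48,127-48,42],96.7,45))"
```

```text
time: 6.12
eef_pos: [484.3, -89.1, 42.9]
orientation: [180.0, -44.9, 96.6]
force: [0.5, -5.1, 5.4]
opening: 34.0
finger_force: 3.6
bottle z 50 [479.1 -42. ] 0.15 2572
bottle z 85 [479.8 -41.6] 0.22 7956
tcp [484.3 -89.1  42.9] F [ 0.5 -5.1  5.4]
([117.9, -0.9, 119.2], [0.0, -0.0, -0.0])
```

```bash
python3 -m creep '[[0.6,[5,0,5],[0,0,0]],[0.6,[12,0,12],[0,0,0]],[0.6,[20,0,20],[0,0,0]],[0.6,[28,-0.3,28],[0,0,0]],[0.6,[36,-0.4,36],[0,0,0]],[0.6,[44,-0.5,44],[0,0,0]],[0.6,[51,-0.6,51],[0,0,0]],[0.6,[57,-0.7,57],[0,0,0]],[0.6,[62,-0.7,62],[0,0,0]],[0.6,[65,-0.7,65],[0,0,0]]]'; python3 -c "
from h import *
look('pics/w6.png')
print(go([457.8+.117*48,127-48,42],96.7,45))"
```

```text
time: 7.42
eef_pos: [472.5, 2.6, 42.5]
orientation: [-180.0, -45.0, 96.6]
force: [0.6, -4.7, 2.6]
opening: 34.3
finger_force: 2.3
bottle z 50 [467.2  50.4] 0.18 2812
bottle z 85 [467.7  51.5] 0.28 8662
tcp [472.5   2.6  42.5] F [ 0.6 -4.7  2.6]
([53.8, -0.1, 54.4], [0.0, 0.0, -0.1])
```

View pics/w6.png

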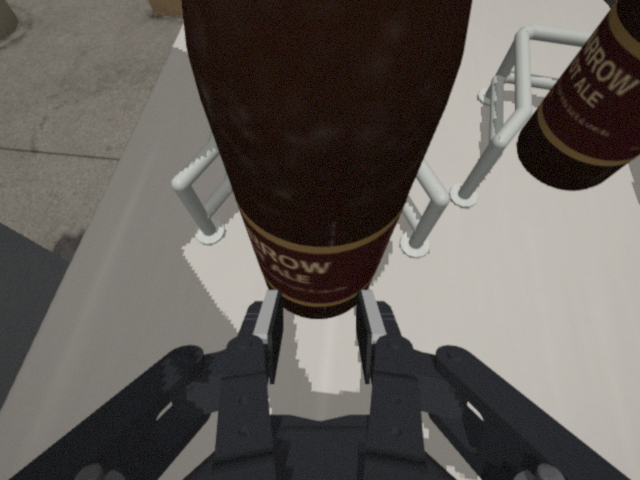

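The bottle is upright in the guard's mouth, with the mouth tips at (182,185) and (440,195) and the bottle axis at about 317. It is well centred, so I'll continue and then slow down.

```bash
python3 -m creep '[[0.6,[4,0,4],[0,0,0]],[0.6,[9,0,9],[0,0,0]],[0.6,[15,0,15],[0,0,0]],[0.6,[21,0,21],[0,0,0]],[0.6,[27,0,27],[0,0,0]],[0.6,[33,0,33],[0,0,0]],[0.6,[38,0,38],[0,0,0]],[0.6,[42,0,42],[0,0,0]],[0.6,[45,0,45],[0,0,0]],[0.6,[47,0,47],[0,0,0]]]'; python3 -c "
from h import *
look()
print(go([457.8+.117*48,127-48,42],96.7,45))"
```

```text
time: 8.72
eef_pos: [464.9, 68.4, 42.4]
orientation: [-180.0, -45.0, 96.6]
force: [0.1, -4.7, 1.9]
opening: 34.1
finger_force: 2.3
bottle z 50 [459.6 116.2] 0.18 2791
bottle z 85 [460.1 117.4] 0.28 8642
tcp [464.9  68.4  42.4] F [ 0.1 -4.7  1.9]
([7.0, -0.2, 7.7], [0.0, 0.0, -0.1])
```

```bash
python3 -m creep '[[0.6,[1.5,0,1.5],[0,0,0]],[0.6,[3,0,3],[0,0,0]],[0.6,[4,0,4],[0,0,0]],[0.6,[5,0,5],[0,0,0]],[0.6,[6,0,6],[0,0,0]]]'; python3 -m creep '[[0.6,[0.7,0,0.7],[0,0,0]],[0.6,[1.2,0,1.2],[0,0,0]]]'; python3 -c "
from h import *
look()"
```

```text
time: 9.4
eef_pos: [464.0, 76.7, 42.4]
orientation: [-180.0, -45.0, 96.6]
force: [0.1, -4.2, 2.7]
opening: 33.7
finger_force: 2.3
time: 9.65
eef_pos: [463.8, 78.4, 42.4]
orientation: [-180.0, -45.0, 96.6]
force: [-0.5, -3.3, 2.0]
opening: 34.5
finger_force: 2.3
bottle z 50 [458.5 126.2] 0.19 2830
bottle z 85 [459.  127.3] 0.28 8641
tcp [463.8  78.4  42.4] F [-0.5 -3.3  2. ]
```

Not yet at the rods, since the force is still only friction. Continuing in small steps, watching force.

```bash
for i in 1 2; do python3 -m creep '[[0.6,[0.5,0,0.5],[0,0,0]],[0.6,[1,0,1],[0,0,0]]]' | grep -E "eef|force"; done
```

```text
eef_pos: [463.6, 79.8, 42.4]
force: [1.1, -3.8, 2.8]
finger_force: 2.3
eef_pos: [463.4, 81.2, 42.4]
force: [1.0, -4.5, 2.6]
finger_force: 2.3
```

```bash
for i in 1; do python3 -m creep '[[0.6,[0.5,0,0.5],[0,0,0]],[0.6,[1,0,1],[0,0,0]]]' | grep -E "eef|force"; done; python3 -m creep '[[0.6,[0.5,0,0.5],[0,0,0]],[0.6,[1,0,1],[0,0,0]]]' | grep -E "eef|force"
```

```text
eef_pos: [463.5, 82.0, 42.3]
force: [0.7, -8.1, 3.8]
finger_force: 4.3
eef_pos: [463.8, 82.4, 42.3]
force: [-1.5, -14.6, 4.1]
finger_force: 6.5
```

Contact with the back rods: the force rose to about 14 N and motion stopped. Drawing straight back out.

```bash
python3 -m creep '[[0.6,[-2,0,-2],[0,0,0]],[0.6,[-4,0,-4],[0,0,0]],[0.6,[-8,0,-8],[0,0,0]],[0.6,[-16,0,-16],[0,0,0]],[0.6,[-28,0,-28],[0,0,0]],[0.6,[-42,0,-42],[0,0,0]],[0.6,[-58,0,-58],[0,0,0]],[0.6,[-72,0,-72],[0,0,0]],[0.6,[-84,0,-84],[0,0,0]],[0.6,[-84,0,-84],[0,0,0]]]'; python3 -m creep '[[0.6,[20,0,-20],[0,0,0]],[0.6,[55,0,-55],[0,0,0]],[0.6,[95,0,-95],[0,0,0]],[0.6,[135,0,-135],[0,0,0]],[0.6,[135,0,-135],[0,0,0]]]'
python3 - <<'E'
from h import *
from scipy.optimize import least_squares
s=r.state();t=r.snapshot("top"); c=cloud(t)
w=r.snapshot("wrist"); cv2.imwrite("pics/w7.png",np.hstack([cv2.resize(x["pixels"],(400,300)) for x in (w,t)])[:,:,::-1])
def circ(q,rad=42,z0=60,z1=120):
    k=(c[...,2]>z0)&(c[...,2]<z1)&(np.hypot(c[...,0]-q[0],c[...,1]-q[1])<rad); p=c[k]
    f=least_squares(lambda q:np.hypot(*(p[:,:2]-q).T)-30.5,q,loss="soft_l1"); return f.x.round(1),len(p)
print("bottle",circ((458,128)))
k=(c[...,2]>222)&(np.hypot(c[...,0]-458,c[...,1]-128)<40); print("cap",c[k].mean(0),k.sum())
for q in((612.3,-164.9),(615.4,-259),(418,-289.7)):
    try: print(q,circ(q,z0=20,z1=110))
    except Exception: print("hidden")
E
```

```text
time: 11.95
eef_pos: [477.4, -35.6, 42.5]
orientation: [180.0, -44.9, 96.5]
force: [1.2, 1.0, 0.4]
opening: 33.9
finger_force: 0.0
time: 12.58
eef_pos: [478.5, -34.3, 237.3]
orientation: [179.5, -44.7, 97.1]
force: [0.7, -0.1, -1.0]
opening: 34.0
finger_force: 0.0
bottle (array([461.1, 127.5]), 250)
cap [462.61665731 126.63180065 228.00956207] 463
(612.3, -164.9) (array([ 613.3, -164.9]), 146)
(615.4, -259) (array([ 614. , -257.8]), 4)
(418, -289.7) (array([ 418. , -289.7]), 0)
```

View pics/w7.png

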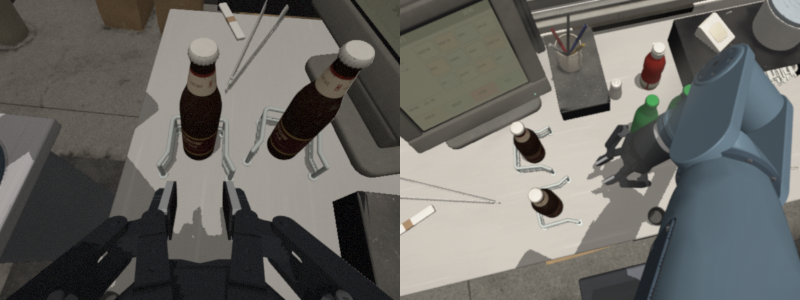

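The wrist and top views show the bottle upright and centred in the near guard, against its back rods. The hand is clear, and the cup, greens, red bottle and shaker are in place.

```bash
python3 -m creep '[[0.6,[0,0,0],[0,0,0]],[0.6,[0,0,0],[0,0,0]]]' | grep force; python3 -c "
from workcell import r
print(r.job_done())"
```

```text
force: [-0.9, -0.0, -0.7]
finger_force: 0.0
the job is handed in; nothing more can be done
None
```

The loose brown bottle now stands upright in the empty guard against its back rods, the hand is clear and touching nothing, and the job was handed in at about 13 s; the final pictures show nothing else moved, though the arm hid two of the green look-alikes from the last check.

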